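# Set the rotary stage to the rider and clamp it

### The job

With a fingertip, gently push the finger post so that the rotary stage's dial turns until its index mark lines up with the line on the little dark steel rider clipped to the scale collar, and let it rest there. Then push the black clamp lever anticlockwise (seen from above) all the way to its stop with a fingertip, and move clear. Do not pinch the post or the lever, lift nothing, do not shift the rider, leave the ring gauge standing in the middle of the dial, and leave everything else where it is.

Things in the scene. Friction and masses are not known exactly. Their poses are not given: they have to be found in the camera images.
- stage: Rotary stage: white plinth 230 x 230 mm, 30 mm high, fixed to the table; on it a round white housing, 216 mm across, whose flat upper rim (50 mm above the table) is the scale collar with a short black line every 10 degrees (a longer one every 30). Origin: centre of its underside, on the table, straight below the dial's axis; z up. Stage x points away from the robot at yaw 0, stage y to the left; the clamp lever is on its -y side.
- dial_axis (a point): Centre of the dial's flat top, on its upright turning axis, 52 mm above the table. The dial is a bare metal disc of 170 mm diameter in the middle of the collar, top 2 mm above the collar. It turns freely both ways for more than a full turn, with steady friction of 0.12 N m (about 2 N at the finger post), and stays where it is left.
- dial (a joint): Dial angle (rad), anticlockwise seen from above. It is the direction, seen in the stage's frame from +x, in which the dial's index mark points from the axis.
- dial_mark (a point): Outer end of the index mark: a single black radial line on the dial's top, 4 mm wide and 30 mm long, reaching the dial's edge; this point is 86 mm from the axis.
- post_top (a point): Top of the finger post: an upright steel pin 14 mm in diameter, 28 mm tall, standing on the dial 60 mm from the axis, diametrically opposite the index mark. Its foot is at the dial's top (52 mm), its top 80 mm above the table. It turns with the dial (the rules call the pin dial_c1).
- rider (a joint): Angle of the rider's line (rad), measured like the dial's: the direction of the line from the axis in the stage's frame. Index and line agree when joint dial equals joint rider, give or take whole turns. The rider is clamped stiffly and is not to be moved.
- rider_tip (a point): Point of the rider, 86 mm from the axis at the height of the dial's top: the index mark's end comes exactly here when lined up. The rider is a small dark steel block, 18 mm wide, 7 mm above the collar (top 57 mm above the table), clipped over the collar's edge from 87 to 116 mm from the axis, with a wedge nose towards the dial and the target scale line, a white engraved line 3 mm wide and 26 mm long, along its top.
- lever (a joint): Clamp lever angle (rad), anticlockwise from above. 0 to 0.35 at the start (slack); 1.3 is its slightly springy end stop (clamped). Friction 0.10 N m; it stays where it is left.
- lever_pivot (a point): Upright pivot axis of the clamp lever, at bar height, 58 mm above the table: 30 mm behind (stage -x) and 130 mm to the right (stage -y) of the dial axis. The hub is 28 mm across and its top is at 66 mm.
- lever_tip (a point): Centre of the ball (22 mm diameter) at the lever's end, 80 mm from the pivot, 58 mm above the table. The lever is a level black round bar, 12 mm thick, pointing in the stage's frame at an angle of -2.27 rad + joint value from stage +x, so slack it points right and back to the robot, clamped right and away. The space under bar and ball is open down to the table.
- ring_gauge_c (a point): Centre (half-way up) of the steel ring gauge standing loose at the middle of the dial: 42 mm outside diameter, 20 mm high (top 72 mm above the table). It rides round with the dial.
- plug_gauge: Bystander: upright steel plug gauge, 26 mm diameter, 78 mm high, left of the stage; origin at its foot.
- gauge_block: Bystander: steel block 30 x 12 x 35 mm high, left of the stage; origin under its centre.
- disc_master: Bystander: dark steel disc 48 mm diameter, 22 mm high, beyond the stage; origin under its centre.
- spare_ring: Bystander: steel ring 54 mm diameter, 18 mm high, lying on the table beyond the stage; origin under its centre.
- spray_can: Bystander: can 48 mm diameter, 110 mm high, beyond and left of the stage; origin under its centre.
- screwdriver: Bystander: screwdriver lying on the table left of the stage; origin under it.
Things that resemble listed ones, but are neither listed nor needed, are in the scene too. What is shaped like the part that bears ring_gauge_c but blue or red is not meant.

How it is judged:
On the way, in this order (a step that is already met when the one before it is completed fails the run):
1. the index mark is lined up with the rider's line and at rest, the clamp lever still slack (distance between dial_mark and rider_tip below 0.005 m and velocity of joint dial between -0.05 and 0.05 rad/s and value of joint lever below 0.6 rad), for 0.3 s.
2. the clamp lever is at its stop (value of joint lever above 1.2 rad), for 0.2 s.
At the end, for the whole second after the job is handed in: The outer end of the dial's index mark is within 5 mm (a third of a scale division) of the rider's point, the dial is at rest, the clamp lever is within 0.1 rad of its stop, the ring gauge stands on the dial within 12 mm of its centre, and the rider has not been shifted (3 mm) (distance between dial_mark and rider_tip below 0.005 m and velocity of joint dial between -0.05 and 0.05 rad/s and value of joint lever above 1.2 rad and horizontal distance between ring_gauge_c and dial_axis below 0.012 m and height (world z) of ring_gauge_c below 0.068 m and distance of rider_tip from where it was at the start of the episode below 0.003 m); the robot touches nothing.
It fails at once if a bystander on the table is moved (over 20 mm) or lifted (distance of any of plug_gauge, gauge_block, disc_master, spare_ring, spray_can, screwdriver from where it was at the start of the episode above 0.02 m).
It fails at once if the ring gauge is shoved off the middle of the dial (over 12 mm) or lifted (not (horizontal distance between ring_gauge_c and dial_axis below 0.012 m and height (world z) of ring_gauge_c below 0.068 m)).
It fails at once if the rider is shifted along the scale (over 3 mm) (distance of rider_tip from where it was at the start of the episode above 0.003 m).
It fails at once if the finger post is pinched or pushed roughly (over 30 N) (contact force between the fingers and dial_c1 above 30 N).
It fails at once if the clamp lever is pinched or pushed roughly (over 35 N) (contact force between the fingers and lever above 35 N).
It also fails if it takes over 64 s, if anything falls off the work surface, if the arm or the gripper's body presses on something with over 40 N, if the wrist force passes 120 N, or if a joint passes its speed limit or range.

### The arm

A 6-joint arm with a two-finger parallel gripper is mounted at the origin on the work surface. World frame = base frame: x ahead of the robot, y to its left, z up, the work surface at z = 0. Lengths are in m, angles in rad, forces in N, time in s.
With the tool pointing down it reaches from about 0.375 to 0.9 m from the base axis. Payload 3.1 kg.
Tool frame: the origin (TCP) lies at the very end of the fingers, on their centre line; the grasp point (between the pads) lies 19 mm behind it; x points along the fingers, y is the direction in which the jaws open and shut, and the axes are right-handed (so a half turn about x gives the same grasp; the last joint's range is limited). The gripper opens to 87 mm and grips with 3 to 60 N. Pads are 19 mm wide; open, the fingers measure 117 mm over their backs; the gripper's body (75 mm by 190 mm) begins 51 mm behind the grasp point.
Start: joints at [0.943, 0.527, 1.433, -0, 1.181, -0.178], TCP at [0.272, 0.563, 0.223] pointing down, gripper open.
Joint ranges: [-3.08, 3.08], [-0.75, 2.2], [0.22, 2.44], [-1.43, 4.57], [0, 2.65], [-2.85, 2.85]. Speed limits (rad/s): [2.79, 2.79, 3.14, 3.14, 3.14, 3.14].

### API

Orientations are given as a unit quaternion [w, x, y, z].
In Python, from bench import monitor, cams, arm, nets gives the robot as it stands. The module is installed in compiled form; this text tells all that it offers.
- The arm moves only by the tool move_arm, never from a script. Its argument "series" is a list of rows, each a list of 2 entries, a list of its own where there are three numbers: the shift along the tool's x, y, z scaled (see below), then the turn, a rotation vector about the tool's x, y, z scaled (see below). A call has 1 to 12 rows; each row is the pose to reach, as a shift and turn from the pose commanded when the call began, along the tool's axes at that moment; what a row does not reach only later rows make up. The controller multiplies each number of a shift by 30 cm and each number of a turn by 2 rad. A row lasts 1/12 s, in which the tool goes at most 41.7 mm and 7.16 degrees, less where a joint would pass 70% of its speed; a pose out of reach is approached as far as the arm can. A call with a number of a shift or a turn outside -1 to 1 is refused whole. A call with a gripper value outside its range is refused whole. "hand" is the opening, from 0 (shut) to 1 (fully open), set as the call begins (left out, the last holds). The fingers move at their own pace and stop on an object; "grip_force" is the grip in N (left out, the last holds). Time passes only in rows, so rows that repeat a pose let the fingers close. It gives the time, the measured TCP pose, the force and the opening at its end, in the units of the state.
- monitor.state(): the state, without advancing time (a new reading comes with each control period).
- cams.snapshot(name): name is "side" or "top"; returns the picture (400x640x3 uint8, red, green, blue); there is no depth.
- cams.get_calibration(name): a dict with "mtx" (3x3 intrinsics, pixels), "rvec" (rotation vector, rad) and "tvec" (3), from world to camera coordinates, as OpenCV has them. Camera axes: x right, y down, z forward; pixel columns grow to the right and rows downward; lengths in m; the calibration is good to about 2 mm. A picture is of the moment at which its call begins. get_calibration takes no time and is no camera call.
- arm.sign_off(): hands the job in, once; it reports no verdict.
Trained networks look in the newest picture that a camera, given by its name, has taken for a name from the list of things; names that differ only in an ending like _2 or _b are one class to them, and where a whole thing is asked for, a point or a joint stands for the part that bears it (a point fixed in the world has none). Each returns a list of dicts, best first, with "p" (0 to 1); they miss things now and then, are a little off and sometimes report something else, mostly with a low value. They report only what shows in the picture. A call takes as long as a camera call. They do not tell look-alikes from the thing itself.
- nets.look_for(camera, name): "bbox" ([left, top, width, height] in pixels, round what is visible of it).
The state is a dict: "time_s": time; "joint_positions": joint angles; "qvel": joint speeds; "effort": joint torques, N m; "tcp_pos": TCP position; "tool_rot": TCP orientation; "ft_force": force on the tool from outside, world axes, zero at the start; "torque": the same for the moment, N m; "grip_width": opening from 0.0 (shut) to 1.0 (fully open).
Only numpy, scipy, OpenCV 4.12 (cv2) and the standard library are available. Lean on these libraries where they do the work, as an engineer would, in place of code of your own. Each camera call takes 0.05 s, during which the arm holds its last target. There are 200 camera calls.

## Working session

There is one attempt and no reset: what is moved stays moved. The work goes in short steps, Python scripts to look and compute and a tool call to move; the robot and the scene stay as the last step left them, time stands still between calls to the robot, and variables do not carry over. Pictures are saved under pics/ and viewed, on a budget of 10 in all, crops included, one or two more only if the job needs it, and the job is handed in when it is done.

Besides the shell and the picture viewer there is one more tool, called after "Call:" by a JSON object that holds its "api" and its "payload", one argument or row to a line. move_arm: Moves the arm, as the interface text tells. Shifts and turns lie within -1 to 1; 1 stands for 30 cm of shift or 2 rad of turn. Its arguments: {"type":"object","properties":{"series":{"type":"array","items":{"type":"array"}},"hand":{"type":"number"},"grip_force":{"type":"number"}},"required":["series"]}

```bash
mkdir -p pics; cat > h.py <<'E'
from bench import monitor,cams,arm,nets
import numpy as np,cv2
from scipy.spatial.transform import Rotation as R
def cal(n):
    c=cams.get_calibration(n);return np.array(c["mtx"],float),np.array(c["rvec"],float).ravel(),np.array(c["tvec"],float).ravel()
def proj(n,P):
    K,r,t=cal(n);return cv2.projectPoints(np.array(P,float).reshape(-1,1,3),r,t,K,None)[0].reshape(-1,2)
def back(n,uv,z):
    K,r,t=cal(n);M=R.from_rotvec(r).as_matrix();C=-M.T@t
    uv=np.atleast_2d(uv).astype(float);d=(np.linalg.inv(K)@np.c_[uv,np.ones(len(uv))].T).T@M
    return C+d*((z-C[2])/d[:,2])[:,None]
def snap(n,f):
    im=np.asarray(cams.snapshot(n));cv2.imwrite(f,im[:,:,::-1]);return im
E
python3 - <<'E'
from h import *
s=monitor.state();print(s)
for n in("top","side"):
    snap(n,f"pics/{n}0.png")
    K,r,t=cal(n);print(n,K.tolist(),-R.from_rotvec(r).as_matrix().T@t)
    for o in("stage","dial_mark","post_top","rider","rider_tip","lever","lever_tip","ring_gauge_c"):
        print(o,[( [round(v) for v in d["bbox"]],round(d["p"],2)) for d in nets.look_for(n,o)[:3]])
E
```

```text
{'time_s': 0.0, 'joint_positions': array([ 9.42534456e-01,  5.28489947e-01,  1.43388398e+00, -1.56468872e-05,
        1.18139918e+00, -1.78504842e-01]), 'qvel': array([ 1.68443345e-03,  1.51135883e-03,  5.36011308e-05, -1.60467557e-03,
        1.03517823e-04, -1.77824750e-03]), 'effort': array([ 6.31365274e-04, -4.40040350e+01, -1.76591724e+01,  6.36188406e-02,
        5.81084308e-02, -1.50805608e-04]), 'tcp_pos': array([0.271263  , 0.56225766, 0.22156286]), 'tool_rot': array([ 0.68900484,  0.15696309,  0.68960065, -0.15838518]), 'ft_force': array([ 0.07826323, -0.68403892, -0.43215975]), 'torque': array([ 0.01859644,  0.02600662, -0.03836684]), 'grip_width': 0.9992842320205425}
top [[452.77180869867624, 0.0, 313.99935227778275], [0.0, 452.77180869867624, 199.03102610745808], [0.0, 0.0, 1.0]] [0.36834466 0.08963622 1.03721781]
stage [([250, 164, 150, 113], 0.77), ([252, 232, 13, 11], 0.39)]
dial_mark [([264, 178, 76, 79], 0.8), ([247, 165, 155, 116], 0.42)]
post_top [([262, 181, 79, 74], 0.63), ([216, 212, 15, 13], 0.49)]
rider [([358, 216, 44, 22], 0.68), ([253, 233, 9, 10], 0.46)]

[... 217 characters left out ...]
205, 20, 20], 0.51)]
side [[388.7307253316169, 0.0, 315.02481483446826], [0.0, 388.7307253316169, 199.53124679008124], [0.0, 0.0, 1.0]] [ 0.25534039 -0.36520673  0.61880293]
stage [([217, 166, 153, 132], 0.83), ([312, 244, 28, 55], 0.72), ([247, 179, 86, 64], 0.21)]
dial_mark [([250, 179, 83, 63], 0.98), ([218, 186, 19, 18], 0.56), ([372, 209, 25, 21], 0.37)]
post_top [([250, 185, 82, 56], 0.85), ([244, 184, 14, 9], 0.22)]
rider [([219, 182, 16, 21], 0.61), ([244, 187, 13, 6], 0.44)]
rider_tip [([246, 187, 13, 8], 0.47)]
lever []
lever_tip [([314, 242, 21, 57], 0.65), ([245, 148, 17, 33], 0.64)]
ring_gauge_c [([193, 232, 23, 24], 0.95), ([370, 268, 25, 26], 0.82), ([237, 294, 26, 30], 0.79)]
```

```bash
python3 - <<'E'
import cv2
a=cv2.imread("pics/top0.png")[140:320,200:440];cv2.imwrite("pics/top0c.png",cv2.resize(a,(800,600),interpolation=cv2.INTER_CUBIC))
a=cv2.imread("pics/side0.png")[130:340,180:460];cv2.imwrite("pics/side0c.png",cv2.resize(a,(800,600),interpolation=cv2.INTER_CUBIC))
E
```

```text
(no output)
```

View pics/top0c.png

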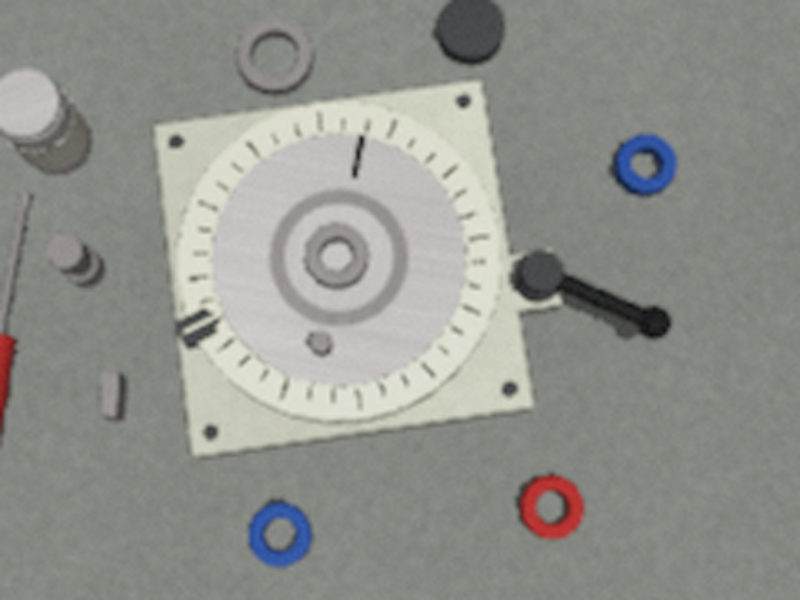

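View pics/side0c.png

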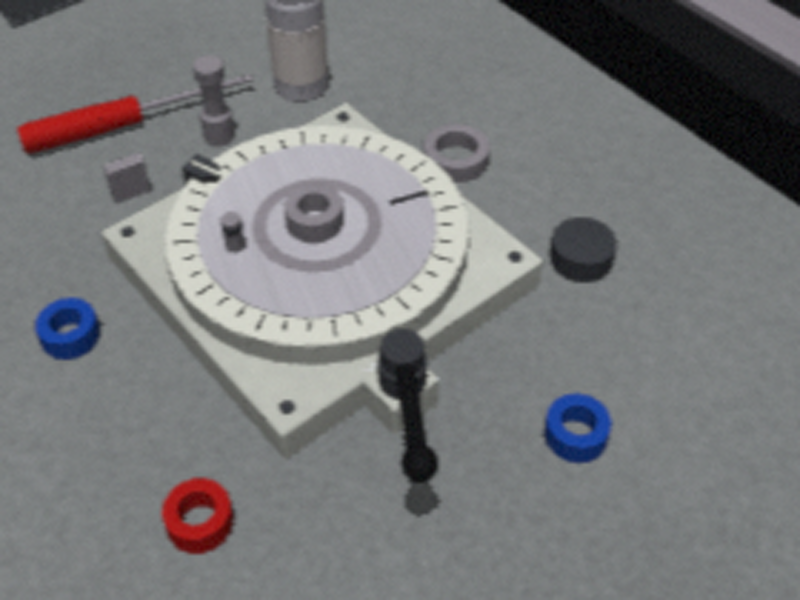

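View pics/top0.png

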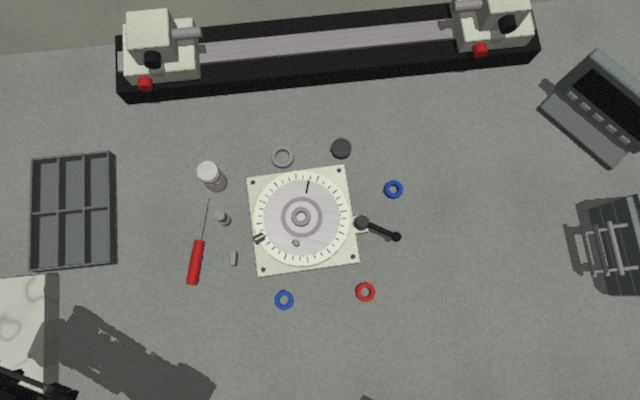

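Top crop: the dial centre is at about (336,257), the mark's end at (362,137), the post at (320,342), the rider at (197,327), the lever hub at (538,275) and the ball at (654,322). The side crop agrees with this layout. Next I turn these into world positions.

```bash
python3 - <<'E'
from h import *
T=lambda *p:np.array(p)/(10/3)+[200-.35,140-.35]
S=lambda *p:np.array(p)/(20/7)+[180-.3,130-.3]
np.set_printoptions(precision=4,suppress=True)
b=lambda n,f,z,*p:back(n,np.array([f(*q) for q in p]),z)
for n,f,d in(("top",T,dict(pl=[(155,126),(481,82),(533,407),(192,457)],mark=(362,137),post=(320,340),rid=[(181,334),(213,318)],ball=(655,322),hub=(538,271),ring=(337,255),dish=[(336,132)])),
 ("side",S,dict(pl=[(346,103),(542,262),(288,440),(104,235)],mark=(428,193),post=(232,221),rid=[(190,160),(215,175)],ball=(420,464),hub=(403,344),ring=(314,205),dish=[]))):
    pl=b(n,f,.03,*d["pl"]);c=pl.mean(0)
    print(n,"pl",pl[:,:2].tolist(),"c",c, "edges",np.linalg.norm(np.diff(pl,axis=0),axis=1))
    e=pl[0]-pl[3]+pl[1]-pl[2];print("edge yaw",np.arctan2(e[1],e[0]))
    g=lambda k,z:b(n,f,z,*(d[k] if isinstance(d[k],list) else [d[k]]))
    for k,z in(("mark",.052),("post",.08),("rid",.057),("ball",.058),("hub",.066),("ring",.072)):
        for p in g(k,z):
            v=p-c;print(k,p,"r",np.hypot(v[0],v[1]),"ang",np.arctan2(v[1],v[0]))
s=monitor.state();q=s["tool_rot"];M=R.from_quat([q[1],q[2],q[3],q[0]]).as_matrix();print(M)
E
```

```text
top pl [[0.6534989564082149, 0.2191349012813774], [0.6603955333134184, -0.008398940922211967], [0.4341481716754293, -0.01535799953398223], [0.42596272022943865, 0.2120749186319582]] c [0.5435 0.1019 0.03  ] edges [0.2276 0.2264 0.2276]
edge yaw 0.030883848310452922
mark [0.6245 0.0781 0.052 ] r 0.08435456642405129 ang -0.2850504141409666
post [0.4875 0.119  0.08  ] r 0.0585654819281092 ang 2.8438628425411085
rid [0.5041 0.2095 0.057 ] r 0.11461331030648264 ang 1.9218158593753616
rid [0.5123 0.1878 0.057 ] r 0.09147456285188188 ang 1.9189644508920594
ball [ 0.4783 -0.0986  0.058 ] r 0.21077395036402377 ang -1.8851727246707692
hub [ 0.5187 -0.0262  0.066 ] r 0.1304328860711311 ang -1.7618044631269503
ring [0.5424 0.1028 0.072 ] r 0.001479121480036798 ang 2.434903798506197
side pl [[0.6503912543302468, 0.21740924488354219], [0.6571929607364383, -0.01017099941695171], [0.4328635477989824, -0.021981676069458667], [0.423637663309849, 0.2054752960625882]] c [0.541  0.0977 0.03  ] edges [0.2277 0.2246 0.2276]
edge yaw 0.05259061078586941
mark [0.623  0.0767 0.052 ] r 0.08465544053839655 ang -0.25086431989905567
post [0.4838 0.1154 0.08  ] r 0.05992853808697585 ang 2.8420384048817984
rid [0.5022 0.2091 0.057 ] r 0.11802222121062493 ang 1.905936333452011
rid [0.5085 0.1837 0.057 ] r 0.09196044291538101 ang 1.932487506429083
ball [ 0.4757 -0.0984  0.058 ] r 0.20672326965085164 ang -1.892324453722221
hub [ 0.5175 -0.029   0.066 ] r 0.12880414935960774 ang -1.7542937989197707
ring [0.5403 0.1006 0.072 ] r 0.002984012063565137 ang 1.8201946412622538
[[-0.      0.4348  0.9005]
 [-0.      0.9005 -0.4348]
 [-1.     -0.     -0.    ]]
```

```bash
cat >> h.py <<'E'
C=np.array([.542,.101])
def here():
    s=monitor.state();q=s["tool_rot"];M=R.from_quat([q[1],q[2],q[3],q[0]]).as_matrix()
    return s,np.array(s["tcp_pos"]),M
def rows(targets):
    """targets: list of (x,y,z,psi), psi = world yaw of tool z, tool kept pointing down"""
    s,p,M=here();out=[]
    for x,y,z,psi in targets:
        zz=np.array([np.cos(psi),np.sin(psi),0]);xx=np.array([0,0,-1.]);G=np.c_[xx,np.cross(zz,xx),zz]
        out.append([(M.T@(np.array([x,y,z])-p)/.3).round(3).tolist(),(R.from_matrix(M.T@G).as_rotvec()/2).round(3).tolist()])
    print("psi",np.arctan2(M[1,2],M[0,2]),"pos",p.round(4),"t",s["time_s"],"F",np.round(s["ft_force"],1),"j",np.round(s["joint_positions"],2))
    for o in out:print(str(o).replace(" ",""),end=",")
    print()
def behind(phi,gap,z,r=.061):
    """tcp behind a post at angle phi (pushing anticlockwise), gap tangential distance to post centre"""
    u=np.array([np.cos(phi),np.sin(phi)]);t=np.array([-u[1],u[0]]);p=C+r*u-gap*t
    return (*p,z,(phi+np.pi/2+np.pi)%(2*np.pi)-np.pi)
E
python3 -c "
from h import *
b=behind(2.86,.032,.2);print(b)
rows([(.39,.35,.22,-1.1)]);rows([b])"
```

```text
(np.float64(0.4922948906972727), np.float64(0.14869069206044228), 0.2, -1.8523889803846902)
psi -0.44977539717731313 pos [0.2717 0.5628 0.2225] t 0.9 F [0.2 0.7 0.3] j [ 0.94  0.53  1.43  0.    1.18 -0.18]
[[0.008,-0.467,0.664],[0.325,-0.0,0.0]],
psi -0.44977539717731313 pos [0.2717 0.5628 0.2225] t 0.9 F [0.2 0.7 0.3] j [ 0.94  0.53  1.43  0.    1.18 -0.18]
[[0.075,-0.923,1.262],[0.701,0.0,0.0]],
```

Call:
{"api": "move_arm", "payload": {
  "series": [
    [[0,-0.467,0.664],[0.325,0,0]],
    [[0,-0.467,0.664],[0.325,0,0]],
    [[0,-0.467,0.664],[0.325,0,0]],
    [[0,-0.467,0.664],[0.325,0,0]],
    [[0,-0.467,0.664],[0.325,0,0]],
    [[0,-0.467,0.664],[0.325,0,0]],
    [[0,-0.467,0.664],[0.325,0,0]],
    [[0,-0.467,0.664],[0.325,0,0]]
  ],
  "hand": 0,
  "grip_force": 20
}}

```text
time_s: 1.57
tcp_pos: [0.3913, 0.3487, 0.2228]
tool_rot: [0.602, 0.371, 0.602, -0.371]
ft_force: [-0.8, 1.3, 0.1]
grip_width: 0.479
```

```bash
python3 -c "
from h import *
rows([behind(2.86,.032,.2)]);rows([behind(2.86,.032,.12)])"
```

```text
psi -1.103739616267268 pos [0.3913 0.3487 0.2228] t 1.5667 F [-0.8  1.3  0.1] j [0.51 0.39 1.68 0.   1.07 0.05]
[[0.076,0.0,0.747],[0.374,-0.0,-0.0]],
psi -1.103739616267268 pos [0.3913 0.3487 0.2228] t 1.5667 F [-0.8  1.3  0.1] j [0.51 0.39 1.68 0.   1.07 0.05]
[[0.342,0.0,0.747],[0.374,-0.0,-0.0]],
```

Call:
{"api": "move_arm", "payload": {
  "series": [
    [[0.0,0,0.747],[0.374,0,0]],
    [[0.0,0,0.747],[0.374,0,0]],
    [[0.0,0,0.747],[0.374,0,0]],
    [[0.0,0,0.747],[0.374,0,0]],
    [[0.0,0,0.747],[0.374,0,0]],
    [[0.0,0,0.747],[0.374,0,0]],
    [[0.0,0,0.747],[0.374,0,0]],
    [[0.2,0,0.747],[0.374,0,0]],
    [[0.342,0,0.747],[0.374,0,0]],
    [[0.342,0,0.747],[0.374,0,0]],
    [[0.342,0,0.747],[0.374,0,0]]
  ]
}}

```text
time_s: 2.48
tcp_pos: [0.4876, 0.152, 0.1159]
tool_rot: [-0.425, -0.56, -0.429, 0.566]
ft_force: [-1.0, 0.5, 0.6]
grip_width: 0.008
```

```bash
python3 -c "
from h import *
rows([behind(2.86,.032,.09),behind(2.86,.032,.064)])
snap('side','pics/side1.png');im=snap('top','pics/top1.png')
a=np.vstack([cv2.resize(cv2.imread('pics/top1.png')[150:290,200:440],(600,350)),cv2.resize(cv2.imread('pics/side1.png')[140:260,190:430],(600,300))])[:600]
cv2.imwrite('pics/c1.png',cv2.resize(a,(600,600)))"
```

```text
psi -1.8437859547025373 pos [0.4876 0.152  0.1159] t 2.4833 F [-1.   0.5  0.6] j [0.08 0.54 1.81 0.   0.8  0.36]
[[0.086,0.019,0.006],[0.004,0.002,0.005]],[[0.173,0.02,0.006],[0.004,0.002,0.005]],
```

View pics/c1.png

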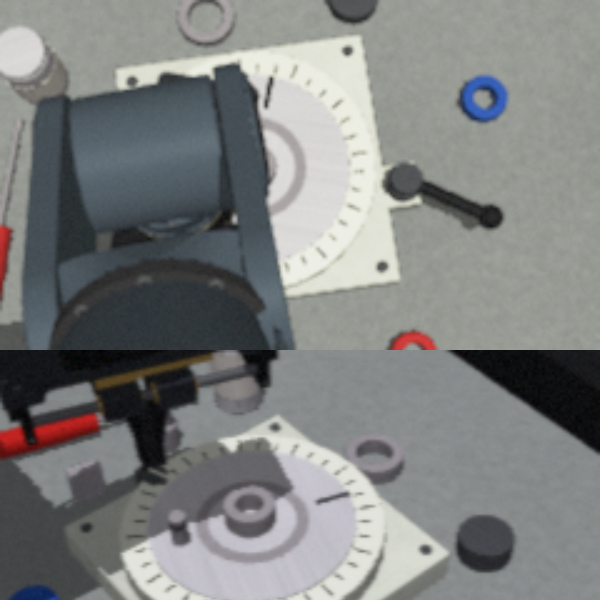

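The finger hangs shut on the clockwise side of the post, above and beside the rider. The top view of the post is hidden by the arm, but the side view shows it (pixel ~(178,520) in the composite). Now I lower the finger.

Call:
{"api": "move_arm", "payload": {
  "series": [
    [[0.04,0.019,0.006],[0.003,0,0]],
    [[0.09,0.019,0.006],[0.003,0,0]],
    [[0.14,0.019,0.006],[0.003,0,0]],
    [[0.173,0.019,0.006],[0.003,0,0]],
    [[0.173,0.019,0.006],[0.003,0,0]],
    [[0.173,0.019,0.006],[0.003,0,0]]
  ]
}}

```text
time_s: 3.08
tcp_pos: [0.4974, 0.1472, 0.0684]
tool_rot: [0.425, 0.566, 0.424, -0.565]
ft_force: [0.1, 0.4, 0.4]
grip_width: -0.0
```

```bash
python3 -c "
from h import *
rows([behind(2.86,g,.063) for g in (.028,.024,.021,.019,.0175)]+[behind(2.86+d,.0165,.063) for d in (.02,.06,.11,.17,.24)])"
```

```text
psi -1.8534430518962148 pos [0.4974 0.1472 0.0684] t 3.0833 F [0.1 0.4 0.4] j [0.07 0.63 1.83 0.   0.69 0.35]
[[0.018,-0.018,0.013],[-0.001,-0.0,-0.0]],[[0.018,-0.018,0.027],[-0.001,-0.0,-0.0]],[[0.018,-0.018,0.037],[-0.001,-0.0,-0.0]],[[0.018,-0.018,0.043],[-0.001,-0.0,-0.0]],[[0.018,-0.018,0.048],[-0.001,-0.0,-0.0]],[[0.018,-0.019,0.056],[-0.011,-0.0,-0.0]],[[0.018,-0.021,0.064],[-0.031,-0.0,-0.0]],[[0.018,-0.022,0.074],[-0.056,-0.0,-0.0]],[[0.018,-0.024,0.087],[-0.086,-0.0,-0.0]],[[0.018,-0.025,0.102],[-0.121,-0.0,-0.0]],
```

Call:
{"api": "move_arm", "payload": {
  "series": [
    [[0.018,-0.018,0.013],[0,0,0]],
    [[0.018,-0.018,0.027],[0,0,0]],
    [[0.018,-0.018,0.037],[0,0,0]],
    [[0.018,-0.018,0.043],[0,0,0]],
    [[0.018,-0.018,0.048],[0,0,0]],
    [[0.018,-0.019,0.056],[-0.011,0,0]],
    [[0.018,-0.021,0.064],[-0.031,0,0]],
    [[0.018,-0.022,0.074],[-0.056,0,0]],
    [[0.018,-0.024,0.087],[-0.086,0,0]],
    [[0.018,-0.025,0.102],[-0.121,0,0]],
    [[0.018,-0.025,0.102],[-0.121,0,0]],
    [[0.018,-0.025,0.102],[-0.121,0,0]]
  ]
}}

```text
time_s: 4.08
tcp_pos: [0.4815, 0.1195, 0.0629]
tool_rot: [0.489, 0.511, 0.489, -0.511]
ft_force: [-0.9, -0.4, 0.2]
grip_width: 0.005
```

```bash
python3 -c "
from h import *
rows([behind(3.1+.075*i,.0165,.062) for i in range(1,11)])
im=snap('side','pics/side2.png')
cv2.imwrite('pics/side2c.png',cv2.resize(cv2.imread('pics/side2.png')[130:280,190:390],(800,600),interpolation=cv2.INTER_CUBIC))"
```

```text
psi -1.6139034132528187 pos [0.4815 0.1195 0.0629] t 4.0833 F [-0.9 -0.4  0.2] j [ 0.02  0.62  1.88 -0.    0.63  0.06]
[[0.003,-0.003,0.014],[-0.038,0.0,-0.0]],[[0.003,-0.005,0.029],[-0.076,0.0,-0.0]],[[0.003,-0.006,0.045],[-0.113,0.0,-0.0]],[[0.003,-0.006,0.061],[-0.151,0.0,-0.0]],[[0.003,-0.005,0.076],[-0.188,0.0,-0.0]],[[0.003,-0.003,0.092],[-0.226,0.0,-0.0]],[[0.003,0.001,0.107],[-0.263,0.0,-0.0]],[[0.003,0.005,0.123],[-0.301,0.0,-0.0]],[[0.003,0.011,0.137],[-0.338,0.0,-0.0]],[[0.003,0.018,0.151],[-0.376,0.0,-0.0]],
```

View pics/side2c.png

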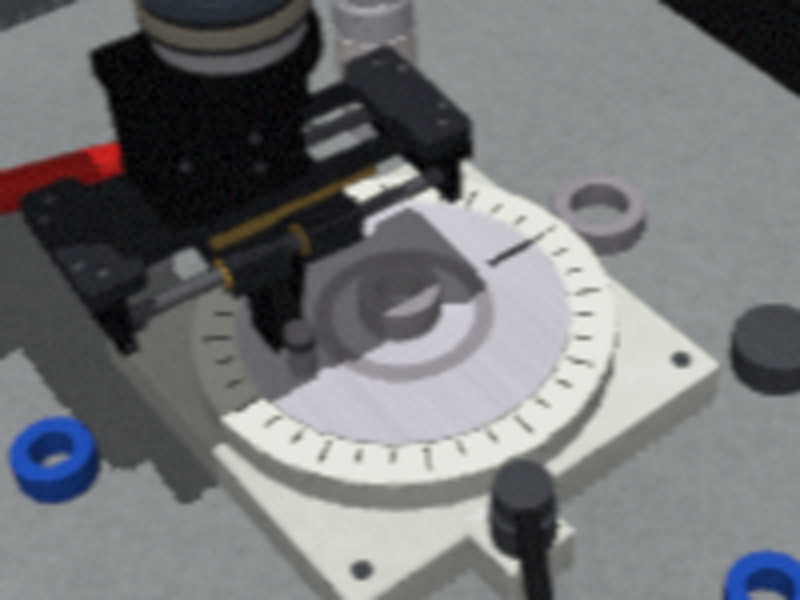

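The finger is in contact with the post at (298,335), and the mark has moved anticlockwise, with its end now at (547,232). I keep pushing around the arc.

Call:
{"api": "move_arm", "payload": {
  "series": [
    [[0.003,-0.003,0.014],[-0.038,0,0]],
    [[0.003,-0.005,0.029],[-0.076,0,0]],
    [[0.003,-0.006,0.045],[-0.113,0,0]],
    [[0.003,-0.006,0.061],[-0.151,0,0]],
    [[0.003,-0.005,0.076],[-0.188,0,0]],
    [[0.003,-0.003,0.092],[-0.226,0,0]],
    [[0.003,0.001,0.107],[-0.263,0,0]],
    [[0.003,0.005,0.123],[-0.301,0,0]],
    [[0.003,0.011,0.137],[-0.338,0,0]],
    [[0.003,0.018,0.151],[-0.376,0,0]],
    [[0.003,0.018,0.151],[-0.376,0,0]],
    [[0.003,0.018,0.151],[-0.376,0,0]]
  ]
}}

```text
time_s: 5.13
tcp_pos: [0.4845, 0.0742, 0.0617]
tool_rot: [0.642, 0.295, 0.642, -0.296]
ft_force: [-0.1, 0.1, -0.0]
grip_width: 0.006
```

```bash
python3 -c "
from h import *
rows([behind(3.85+.075*i,.0165,.062) for i in range(1,11)])"
```

```text
psi -0.8625329385419487 pos [0.4845 0.0742 0.0617] t 5.1333 F [-0.1  0.1 -0. ] j [-0.08  0.62  1.9  -0.    0.62 -0.78]
[[-0.001,-0.003,0.017],[-0.038,-0.0,0.0]],[[-0.001,-0.006,0.033],[-0.075,-0.0,0.0]],[[-0.001,-0.007,0.049],[-0.113,-0.0,0.0]],[[-0.001,-0.007,0.064],[-0.15,-0.0,0.0]],[[-0.001,-0.006,0.08],[-0.188,-0.0,0.0]],[[-0.001,-0.003,0.096],[-0.225,-0.0,0.0]],[[-0.001,0.0,0.111],[-0.263,-0.0,0.0]],[[-0.001,0.005,0.126],[-0.3,-0.0,0.0]],[[-0.001,0.011,0.141],[-0.338,-0.0,0.0]],[[-0.001,0.017,0.155],[-0.375,-0.0,0.0]],
```

Call:
{"api": "move_arm", "payload": {
  "series": [
    [[0,-0.003,0.017],[-0.038,0,0]],
    [[0,-0.006,0.033],[-0.075,0,0]],
    [[0,-0.007,0.049],[-0.113,0,0]],
    [[0,-0.007,0.064],[-0.15,0,0]],
    [[0,-0.006,0.08],[-0.188,0,0]],
    [[0,-0.003,0.096],[-0.225,0,0]],
    [[0,0,0.111],[-0.263,0,0]],
    [[0,0.005,0.126],[-0.3,0,0]],
    [[0,0.009,0.137],[-0.325,0,0]],
    [[0,0.012,0.144],[-0.345,0,0]],
    [[0,0.012,0.144],[-0.345,0,0]]
  ]
}}

```text
time_s: 6.05
tcp_pos: [0.5141, 0.044, 0.0613]
tool_rot: [0.703, 0.06, 0.706, -0.06]
ft_force: [-2.9, 0.5, 0.8]
grip_width: 0.008
```

```bash
python3 -c "
from h import *
rows([behind(4.55+.03*i,.0165,.062) for i in range(1,13)])
im=snap('side','pics/side3.png')
snap('top','pics/top3.png')
a=cv2.resize(cv2.imread('pics/side3.png')[140:265,200:380],(576,400),interpolation=cv2.INTER_CUBIC)
b=cv2.resize(cv2.imread('pics/top3.png')[150:290,200:440],(343,200),interpolation=cv2.INTER_CUBIC)
o=np.zeros((600,576,3),np.uint8);o[:400]=a;o[400:,:343]=b;cv2.imwrite('pics/c3.png',o)"
```

```text
psi -0.170938403016386 pos [0.5141 0.044  0.0613] t 6.05 F [-2.9  0.5  0.8] j [-0.13  0.64  1.83 -0.    0.67 -1.53]
[[-0.002,-0.002,0.012],[-0.019,-0.002,0.0]],[[-0.002,-0.004,0.018],[-0.034,-0.002,0.0]],[[-0.002,-0.005,0.025],[-0.049,-0.002,0.0]],[[-0.002,-0.006,0.031],[-0.064,-0.002,0.0]],[[-0.002,-0.007,0.037],[-0.079,-0.002,0.0]],[[-0.002,-0.007,0.043],[-0.094,-0.002,0.0]],[[-0.002,-0.007,0.05],[-0.109,-0.002,0.0]],[[-0.002,-0.008,0.056],[-0.124,-0.002,0.0]],[[-0.002,-0.008,0.062],[-0.139,-0.002,0.0]],[[-0.002,-0.007,0.069],[-0.154,-0.002,-0.0]],[[-0.002,-0.007,0.075],[-0.169,-0.002,-0.0]],[[-0.002,-0.007,0.081],[-0.184,-0.002,-0.0]],
```

View pics/c3.png

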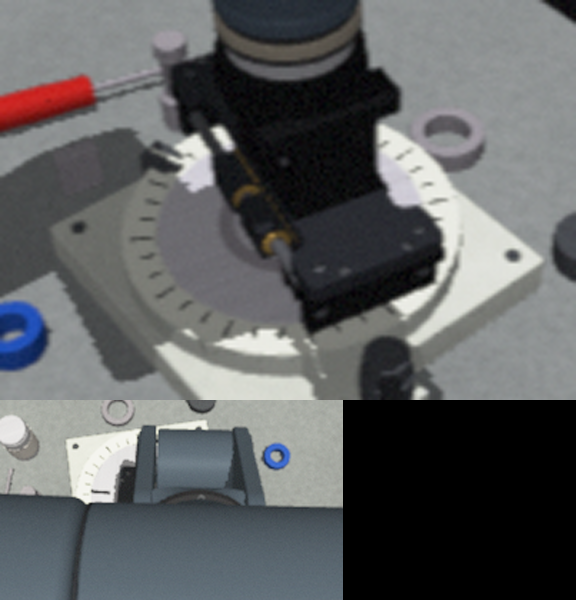

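The top view at the bottom left shows the mark pointing left, with its end at about (92,491) in the composite, so it is short of the rider as intended. I push on slowly.

Call:
{"api": "move_arm", "payload": {
  "series": [
    [[0,-0.002,0.012],[-0.019,0,0]],
    [[0,-0.004,0.018],[-0.034,0,0]],
    [[0,-0.005,0.025],[-0.049,0,0]],
    [[0,-0.006,0.031],[-0.064,0,0]],
    [[0,-0.007,0.037],[-0.079,0,0]],
    [[0,-0.007,0.043],[-0.094,0,0]],
    [[0,-0.007,0.05],[-0.109,0,0]],
    [[0,-0.007,0.056],[-0.124,0,0]],
    [[0,-0.007,0.062],[-0.139,0,0]],
    [[0,-0.007,0.067],[-0.154,0,0]],
    [[0,-0.007,0.067],[-0.154,0,0]]
  ]
}}

```text
time_s: 7.07
tcp_pos: [0.5341, 0.0386, 0.0614]
tool_rot: [0.705, -0.048, 0.706, 0.049]
ft_force: [-1.9, -0.2, -0.5]
grip_width: 0.004
```

```bash
cat >> h.py <<'E'
def polar(n,lo,hi,f=None):
    """unwrapped strip: columns = world angle lo..hi, step 0.2 deg (0.00349 rad); rows = radius 50..88 mm at dial top"""
    im=cv2.imread(f) if f else np.asarray(cams.snapshot(n))[:,:,::-1].copy()
    A=np.arange(lo,hi,.00349);r=np.arange(.050,.1,.0005)
    P=np.array([[C[0]+q*np.cos(a),C[1]+q*np.sin(a),.052] for q in r for a in A])
    m=proj(n,P).astype(np.float32).reshape(len(r),len(A),2)
    return A,r,cv2.remap(im,m[...,0],m[...,1],cv2.INTER_CUBIC)
def mark(n,lo,hi,f=None):
    A,r,s=polar(n,lo,hi,f);g=s[(r>.058)&(r<.084)].mean(axis=(0,2));d=np.clip(np.median(g)-g,0,None)
    i=d.argmax();w=slice(max(0,i-12),i+13);return (A[w]*d[w]).sum()/d[w].sum(),d[i]
E
python3 -c "
from h import *
print('t0',mark('top',-.7,.2,'pics/top0.png'),'s0',mark('side',-.7,.2,'pics/side0.png'),'s2',mark('side',-.5,.4,'pics/side2.png'),'t3',mark('top',1.1,1.7,'pics/top3.png'))
rows([behind(4.86+.03*i,.0165,.062) for i in range(1,9)])
snap('top','pics/top4.png');print(mark('top',1.4,2.1,'pics/top4.png'))
A,r,s=polar('top',1.2,2.4,'pics/top4.png');A,r,q=polar('side',1.2,2.4,'pics/top4.png')
cv2.imwrite('pics/top4c.png',np.vstack([cv2.resize(s,(690,250)),cv2.resize(cv2.imread('pics/top4.png')[170:270,230:410],(690,350))]))"
```

```text
t0 (np.float64(-0.2600103813653861), np.float64(128.1602564102564)) s0 (np.float64(-0.2734737777036285), np.float64(108.77564102564102)) s2 (np.float64(0.030562386072411896), np.float64(120.52884615384615)) t3 (np.float64(1.6248106871560237), np.float64(169.80448717948715))
psi 0.13729475184012885 pos [0.5341 0.0386 0.0614] t 7.0667 F [-1.9 -0.2 -0.5] j [-0.14  0.66  1.78 -0.    0.7  -1.84]
[[-0.002,-0.003,0.008],[-0.02,-0.001,-0.0]],[[-0.002,-0.004,0.014],[-0.035,-0.001,-0.0]],[[-0.002,-0.005,0.02],[-0.05,-0.001,-0.0]],[[-0.002,-0.006,0.026],[-0.065,-0.001,-0.0]],[[-0.002,-0.007,0.033],[-0.08,-0.001,-0.0]],[[-0.002,-0.008,0.039],[-0.095,-0.001,-0.0]],[[-0.002,-0.008,0.045],[-0.11,-0.001,-0.0]],[[-0.002,-0.008,0.052],[-0.125,-0.001,-0.0]],
(np.float64(1.4203449274256974), np.float64(22.564102564102555))
```

View pics/top4c.png

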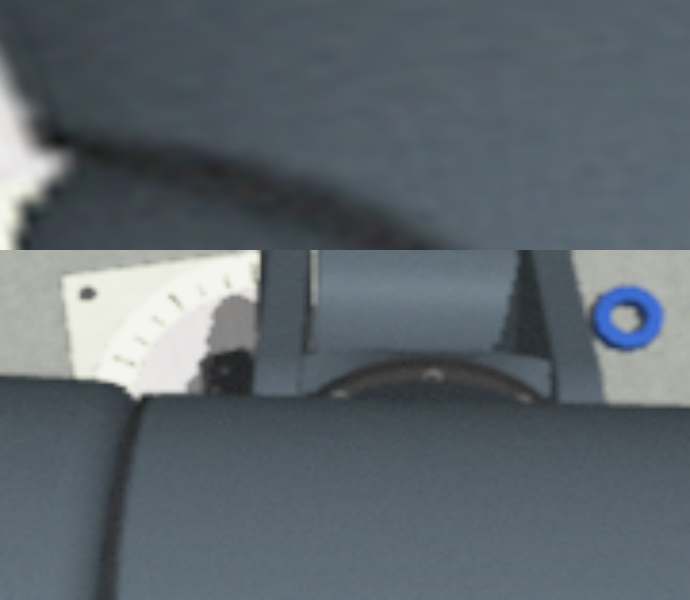

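The forearm hides the mark from the top camera, so I use the side camera near the rider.

```bash
python3 -c "
from h import *
snap('side','pics/side4.png')
for a in ((1.4,2.1),(1.5,1.9),(1.6,2.2)):print(mark('side',*a,'pics/side4.png'))
A,r,s=polar('side',1.2,2.4,'pics/side4.png')
A,r,s0=polar('side',1.2,2.4,'pics/side0.png')
cv2.imwrite('pics/side4c.png',np.vstack([cv2.resize(s,(690,200)),cv2.resize(s0,(690,100)),cv2.resize(cv2.imread('pics/side4.png')[160:235,200:360],(690,300))]))"
```

```text
(np.float64(1.5294956972486717), np.float64(97.07692307692307))
(np.float64(1.5360535572629852), np.float64(112.32051282051282))
(np.float64(1.6944405888866947), np.float64(67.74038461538461))
```

View pics/side4c.png

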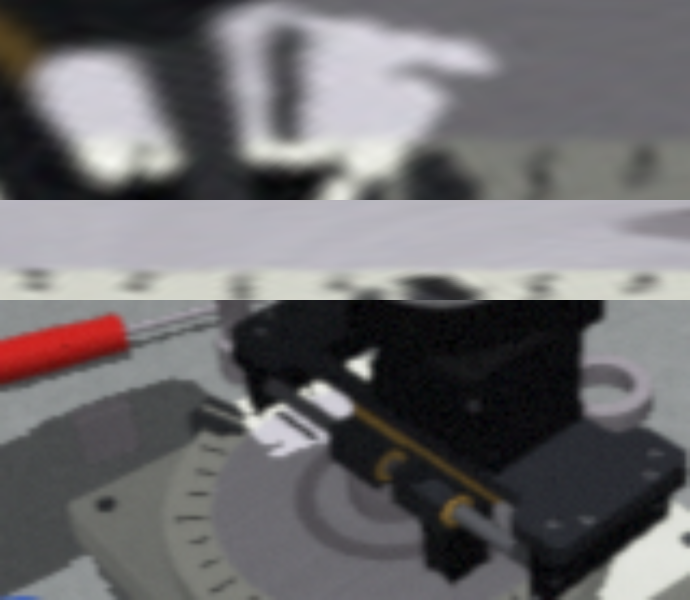

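The mark is at about 1.70 rad by the side view (strip column 287), and the rider nose is at about 1.92–1.95. I push about 0.17 rad more, then back off and check with a clear view.

Call:
{"api": "move_arm", "payload": {
  "series": [
    [[0,-0.003,0.008],[-0.02,0,0]],
    [[0,-0.004,0.014],[-0.035,0,0]],
    [[0,-0.005,0.02],[-0.05,0,0]],
    [[0,-0.006,0.026],[-0.065,0,0]],
    [[0,-0.007,0.031],[-0.08,0,0]],
    [[0,-0.008,0.035],[-0.09,0,0]],
    [[0,-0.008,0.037],[-0.09,0,0]],
    [[0,-0.008,0.037],[-0.09,0,0]],
    [[0,-0.008,0.037],[-0.09,0,0]]
  ]
}}

```text
time_s: 7.92
tcp_pos: [0.5459, 0.0379, 0.0616]
tool_rot: [0.698, -0.112, 0.698, 0.112]
ft_force: [-2.6, 1.4, -0.4]
grip_width: 0.008
```

Call:
{"api": "move_arm", "payload": {
  "series": [
    [[0,0,-0.03],[0,0,0]],
    [[0,0,-0.06],[0,0,0]],
    [[-0.05,0,-0.07],[0,0,0]],
    [[-0.15,0,-0.07],[0,0,0]],
    [[-0.25,-0.05,-0.1],[0,0,0]],
    [[-0.25,-0.15,-0.15],[0,0,0]],
    [[-0.25,-0.27,-0.18],[0,0,0]],
    [[-0.25,-0.4,-0.18],[0,0,0]],
    [[-0.25,-0.5,-0.18],[0,0,0]],
    [[-0.25,-0.5,-0.18],[0,0,0]]
  ]
}}

```text
time_s: 8.75
tcp_pos: [0.5454, -0.1287, 0.138]
tool_rot: [0.701, -0.113, 0.696, 0.108]
ft_force: [0.3, 0.7, -0.3]
grip_width: 0.005
```

```bash
python3 -c "
from h import *
rows([(.44,-.1,.13,.3)])
snap('top','pics/top5.png');snap('side','pics/side5.png')
print(mark('top',1.5,2.3,'pics/top5.png'),mark('side',1.5,2.3,'pics/side5.png'))
cv2.imwrite('pics/c5.png',np.vstack([cv2.resize(cv2.imread('pics/top5.png')[200:260,240:340],(600,360),interpolation=cv2.INTER_CUBIC),cv2.resize(cv2.imread('pics/side5.png')[170:215,230:330],(534,240),interpolation=cv2.INTER_CUBIC).copy() if 0 else cv2.resize(cv2.imread('pics/side5.png')[170:210,230:330],(600,240),interpolation=cv2.INTER_CUBIC)]))"
```

```text
psi 0.3129660747805528 pos [ 0.5454 -0.1287  0.138 ] t 8.75 F [ 0.3  0.7 -0.3] j [-0.43  0.55  1.68 -0.    0.9  -2.31]
[[0.023,0.2,-0.305],[0.006,0.003,0.004]],
(np.float64(1.8426044546902303), np.float64(33.28525641025641)) (np.float64(1.8785958600452566), np.float64(65.53525641025641))
```

View pics/c5.png

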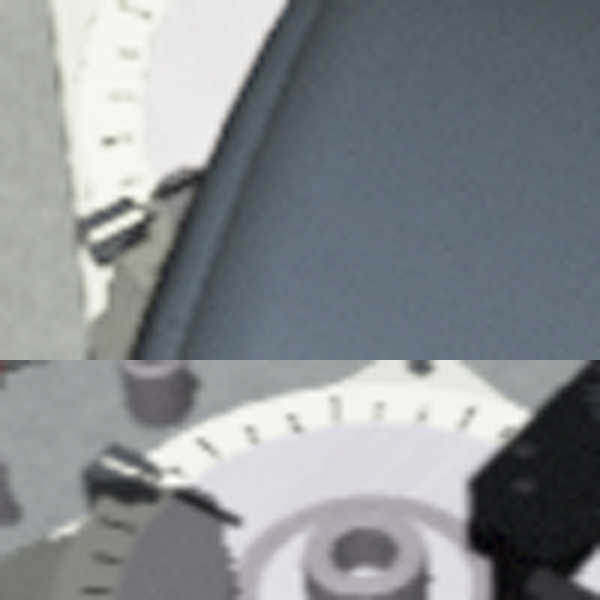

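Both views show the mark pointing just short (clockwise) of the rider by roughly 0.05 rad. The forearm still overlaps in the top view. I move further right for a clean numeric measurement.

Call:
{"api": "move_arm", "payload": {
  "series": [
    [[-0.05,0,-0.1],[0,0,0]],
    [[-0.1,-0.1,-0.2],[0,0,0]],
    [[-0.1,-0.2,-0.3],[0,0,0]],
    [[-0.1,-0.35,-0.3],[0,0,0]],
    [[-0.1,-0.5,-0.3],[0,0,0]],
    [[-0.1,-0.6,-0.3],[0,0,0]],
    [[-0.1,-0.7,-0.3],[0,0,0]],
    [[-0.1,-0.7,-0.3],[0,0,0]],
    [[-0.1,-0.7,-0.3],[0,0,0]]
  ]
}}

```text
time_s: 9.6
tcp_pos: [0.522, -0.3494, 0.1662]
tool_rot: [0.698, -0.111, 0.698, 0.112]
ft_force: [-0.5, 0.2, 0.5]
grip_width: 0.006
```

```bash
cat > meas.py <<'E'
from h import *
import sys
from scipy.optimize import least_squares
tag=sys.argv[1]
def col(im,uv):return cv2.remap(im,uv[:,0].astype(np.float32),uv[:,1].astype(np.float32),cv2.INTER_CUBIC).ravel().astype(float)
CS={"top":np.array([.5430,.1023]),"side":np.array([.5406,.0992])}
for n in("top","side"):
    snap(n,f"pics/{n}{tag}.png");im=cv2.cvtColor(cv2.imread(f"pics/{n}{tag}.png"),cv2.COLOR_BGR2GRAY)
    # white rider line between dark flanks at z=.057: score angle with own centre
    c=CS[n];A=np.arange(1.6,2.2,.004)
    def prof(z,r0,r1):
        rr=np.linspace(r0,r1,25)
        return np.array([col(im,proj(n,[[c[0]+r*np.cos(a),c[1]+r*np.sin(a),z] for r in rr])).mean() for a in A])
    m=prof(.052,.062,.082);l=prof(.057,.093,.113)
    sm=lambda v,w:np.convolve(v,np.ones(w)/w,"same")
    bg=np.array([np.percentile(m[max(0,i-40):i+40],80) for i in range(len(A))])
    d=np.clip(bg-m-15,0,None);i=d.argmax();w=slice(max(0,i-14),i+15);am=(A[w]*d[w]).sum()/d[w].sum()
    # rider: dark block's centre, and bright ridge inside it
    k=np.arange(len(A));inside=(A>1.8)&(A<2.05);li=[j for j in k[inside] if l[j]==l[max(0,j-5):j+6].max()]
    print(n,"mark",am.round(4),d[i].round(0),"line peaks",[(A[j].round(3),l[j].round(0)) for j in li])
    print("  line prof",[(round(A[j],2),int(l[j])) for j in range(50,len(A)-20,4)])
E
python3 meas.py 6; python3 -c "
from h import *
rows([(.55,-.13,.15,.31)])
cv2.imwrite('pics/c6.png',np.vstack([cv2.resize(cv2.imread('pics/top6.png')[180:260,240:360],(600,400),interpolation=cv2.INTER_CUBIC),cv2.resize(cv2.imread('pics/side6.png')[170:203,230:330],(600,200),interpolation=cv2.INTER_CUBIC)]))"
```

```text
top mark 1.8564 127.0 line peaks [(np.float64(1.804), np.float64(234.0)), (np.float64(1.912), np.float64(225.0))]
  line prof [(np.float64(1.8), 233), (np.float64(1.82), 226), (np.float64(1.83), 176), (np.float64(1.85), 109), (np.float64(1.86), 87), (np.float64(1.88), 117), (np.float64(1.9), 190), (np.float64(1.91), 225), (np.float64(1.93), 188), (np.float64(1.94), 111), (np.float64(1.96), 89), (np.float64(1.98), 94), (np.float64(1.99), 96), (np.float64(2.01), 144), (np.float64(2.02), 208), (np.float64(2.04), 233), (np.float64(2.06), 238), (np.float64(2.07), 237), (np.float64(2.09), 237), (np.float64(2.1), 233), (np.float64(2.12), 225)]
side mark 1.8465 128.0 line peaks [(np.float64(1.904), np.float64(209.0))]
  line prof [(np.float64(1.8), 204), (np.float64(1.82), 184), (np.float64(1.83), 142), (np.float64(1.85), 104), (np.float64(1.86), 99), (np.float64(1.88), 138), (np.float64(1.9), 196), (np.float64(1.91), 202), (np.float64(1.93), 151), (np.float64(1.94), 102), (np.float64(1.96), 83), (np.float64(1.98), 78), (np.float64(1.99), 68), (np.float64(2.01), 59), (np.float64(2.02), 71), (np.float64(2.04), 108), (np.float64(2.06), 155), (np.float64(2.07), 187), (np.float64(2.09), 198), (np.float64(2.1), 201), (np.float64(2.12), 204)]
psi 0.3191776340052268 pos [ 0.5212 -0.3469  0.1661] t 9.7 F [0.1 0.5 0.3] j [-0.77  0.6   1.48  0.    1.07 -2.66]
[[0.055,0.656,0.318],[0.005,-0.001,-0.002]],
```

View pics/c6.png

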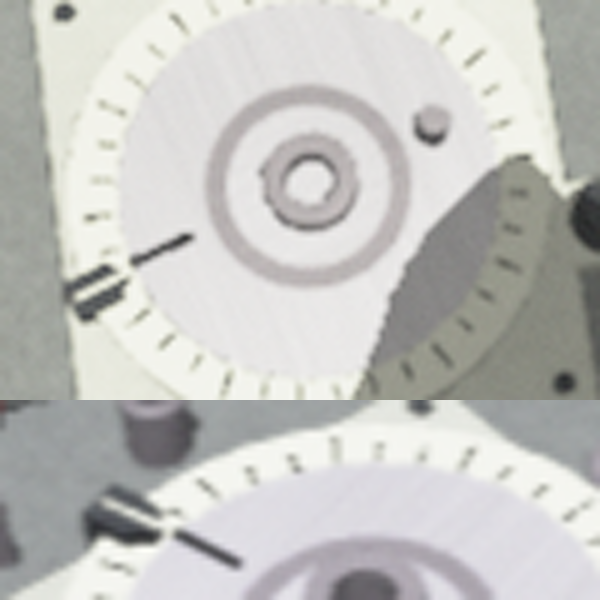

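Both views agree: the mark is at 1.851 rad and the rider line at 1.908, so the mark is 0.056 rad short. The ring is still centred. I make one fine push.

```bash
python3 -c "
from h import *
b=behind(5.049,.035,.15,.0617)
rows([(b[0]-.005,b[1]-.18,.15,b[3]),b,behind(5.049,.035,.08,.0617)])"
```

```text
psi 0.3191776340052268 pos [ 0.5212 -0.3469  0.1661] t 9.7 F [0.1 0.5 0.3] j [-0.77  0.6   1.48  0.    1.07 -2.66]
[[0.055,0.624,0.217],[-0.009,-0.001,-0.002]],[[0.057,1.188,0.421],[-0.009,-0.001,-0.002]],[[0.29,1.187,0.421],[-0.009,-0.001,-0.002]],
```

Call:
{"api": "move_arm", "payload": {
  "series": [
    [[0,0.62,0.217],[-0.009,0,0]],
    [[0,0.62,0.217],[-0.009,0,0]],
    [[0,0.62,0.217],[-0.009,0,0]],
    [[0,0.62,0.217],[-0.009,0,0]],
    [[0,0.62,0.217],[-0.009,0,0]],
    [[0,0.62,0.217],[-0.009,0,0]],
    [[0,0.62,0.217],[-0.009,0,0]]
  ]
}}

```text
time_s: 10.28
tcp_pos: [0.5246, -0.1485, 0.167]
tool_rot: [0.696, -0.12, 0.697, 0.121]
ft_force: [0.2, -0.8, -0.0]
grip_width: 0.001
```

Call:
{"api": "move_arm", "payload": {
  "series": [
    [[0,0.2,0.07],[0,0,0]],
    [[0,0.4,0.14],[0,0,0]],
    [[0,0.565,0.204],[0,0,0]],
    [[0,0.565,0.204],[0,0,0]],
    [[0.05,0.565,0.204],[0,0,0]],
    [[0.12,0.565,0.204],[0,0,0]],
    [[0.18,0.565,0.204],[0,0,0]],
    [[0.22,0.565,0.204],[0,0,0]],
    [[0.22,0.565,0.204],[0,0,0]],
    [[0.22,0.565,0.204],[0,0,0]],
    [[0.22,0.565,0.204],[0,0,0]]
  ]
}}

```text
time_s: 11.2
tcp_pos: [0.5283, 0.0273, 0.1014]
tool_rot: [0.698, -0.118, 0.697, 0.118]
ft_force: [0.1, -0.0, 0.5]
grip_width: 0.008
```

```bash
python3 -c "
from h import *
rows([behind(5.049,g,.062,.0617) for g in (.035,.03,.025,.021,.019,.017,.016,.015,.0143,.0137)])"
```

```text
psi 0.33558802196521187 pos [0.5283 0.0273 0.1014] t 11.2 F [ 0.1 -0.   0.5] j [-0.16  0.58  1.78 -0.    0.78 -2.07]
[[0.131,0.011,0.007],[-0.001,0.001,0.0]],[[0.131,0.011,0.024],[-0.001,0.001,0.0]],[[0.131,0.011,0.041],[-0.001,0.001,0.0]],[[0.131,0.011,0.054],[-0.001,0.001,0.0]],[[0.131,0.011,0.061],[-0.001,0.001,0.0]],[[0.131,0.011,0.067],[-0.001,0.001,0.0]],[[0.131,0.011,0.071],[-0.001,0.001,0.0]],[[0.131,0.011,0.074],[-0.001,0.001,0.0]],[[0.131,0.011,0.076],[-0.001,0.001,0.0]],[[0.131,0.011,0.078],[-0.001,0.001,0.0]],
```

Call:
{"api": "move_arm", "payload": {
  "series": [
    [[0.06,0.011,0.005],[0,0,0]],
    [[0.11,0.011,0.007],[0,0,0]],
    [[0.131,0.011,0.007],[0,0,0]],
    [[0.131,0.011,0.02],[0,0,0]],
    [[0.131,0.011,0.035],[0,0,0]],
    [[0.131,0.011,0.047],[0,0,0]],
    [[0.131,0.011,0.056],[0,0,0]],
    [[0.131,0.011,0.063],[0,0,0]],
    [[0.131,0.011,0.068],[0,0,0]],
    [[0.131,0.011,0.073],[0,0,0]],
    [[0.131,0.011,0.076],[0,0,0]],
    [[0.131,0.011,0.076],[0,0,0]]
  ]
}}

```text
time_s: 12.2
tcp_pos: [0.5475, 0.0386, 0.0614]
tool_rot: [0.697, -0.118, 0.698, 0.118]
ft_force: [-2.3, 0.2, 1.0]
grip_width: 0.0
```

```bash
python3 meas.py 7 | grep -v prof; python3 -c "
from h import *
rows([behind(5.049,.0137,.062,.0617)])
A,r,s=polar('side',1.5,2.2,'pics/side7.png');cv2.imwrite('pics/p7.png',cv2.resize(s,(600,300)))"
```

```text
top mark nan 0.0 line peaks [(np.float64(1.86), np.float64(68.0))]
side mark 1.8799 101.0 line peaks [(np.float64(1.908), np.float64(101.0))]
psi 0.33622237976775654 pos [0.5476 0.0386 0.0614] t 12.3 F [-3.3 -0.5  1.1] j [-0.13  0.67  1.75  0.    0.72 -2.04]
[[-0.002,-0.003,0.006],[-0.0,-0.0,-0.0]],meas.py:17: RuntimeWarning: invalid value encountered in scalar divide
  d=np.clip(bg-m-15,0,None);i=d.argmax();w=slice(max(0,i-14),i+15);am=(A[w]*d[w]).sum()/d[w].sum()
```

The side view puts the mark at 1.880 against 1.906 for the line. About 1.6 mm more is needed.

Call:
{"api": "move_arm", "payload": {
  "series": [
    [[0,0,0.002],[0,0,0]],
    [[0,0,0.004],[0,0,0]],
    [[0,0,0.006],[0,0,0]],
    [[0,0,0.006],[0,0,0]],
    [[0,0,0.006],[0,0,0]],
    [[0,0,0.006],[0,0,0]]
  ]
}}

```text
time_s: 12.8
tcp_pos: [0.5499, 0.0392, 0.0614]
tool_rot: [0.697, -0.118, 0.697, 0.118]
ft_force: [-3.0, -0.4, 0.8]
grip_width: 0.006
```

```bash
python3 meas.py 8 2>/dev/null| grep -v prof
```

```text
top mark nan 0.0 line peaks [(np.float64(1.84), np.float64(70.0)), (np.float64(1.844), np.float64(70.0)), (np.float64(1.908), np.float64(72.0))]
side mark 1.9173 113.0 line peaks [(np.float64(1.908), np.float64(102.0))]
```

The mark is at 1.917 against 1.906, about 1 mm off and well inside tolerance. I retreat, check with a clear view, and head to the lever.

Call:
{"api": "move_arm", "payload": {
  "series": [
    [[0,0,-0.02],[0,0,0]],
    [[0,0,-0.05],[0,0,0]],
    [[-0.05,0,-0.07],[0,0,0]],
    [[-0.15,0,-0.07],[0,0,0]],
    [[-0.25,-0.05,-0.1],[0,0,0]],
    [[-0.25,-0.15,-0.15],[0,0,0]],
    [[-0.25,-0.27,-0.2],[0,0,0]],
    [[-0.25,-0.4,-0.27],[0,0,0]],
    [[-0.25,-0.5,-0.35],[0,0,0]],
    [[-0.25,-0.62,-0.4],[0,0,0]],
    [[-0.25,-0.75,-0.45],[0,0,0]],
    [[-0.25,-0.75,-0.45],[0,0,0]]
  ]
}}

```text
time_s: 13.9
tcp_pos: [0.4979, -0.2268, 0.1372]
tool_rot: [0.699, -0.119, 0.696, 0.113]
ft_force: [1.4, 0.3, 0.6]
grip_width: 0.005
```

```bash
cat >> h.py <<'E'
PV=np.array([.517,-.029])
def lev(j,gap,z,psi,r=.062):
    th=-2.27+.035+j;u=np.array([np.cos(th),np.sin(th)]);t=np.array([-u[1],u[0]]);return (*(PV+r*u-gap*t),z,psi)
E
python3 meas.py 9 2>/dev/null| grep -v prof; python3 -c "
from h import *
rows([lev(.145,.035,.13,-.4),lev(.145,.035,.046,-.4)])
print([(d['bbox'],d['p']) for d in nets.look_for('top','lever_tip')[:2]])"
```

```text
top mark 1.9227 140.0 line peaks [(np.float64(1.804), np.float64(233.0)), (np.float64(1.912), np.float64(224.0))]
side mark 1.9122 129.0 line peaks [(np.float64(1.904), np.float64(227.0))]
psi 0.33186814725782615 pos [ 0.4961 -0.2201  0.1365] t 14.0 F [-0.   0.2 -0.3] j [-0.62  0.54  1.72  0.    0.88 -2.53]
[[0.021,0.531,0.041],[0.366,0.001,0.0]],[[0.301,0.531,0.041],[0.366,0.001,0.0]],
[([357.5, 216.0, 35.8, 21.8], 0.71)]
```

The clear views give an offset of 0.010 rad from the top and 0.008 rad from the side, which is under 1 mm. Now the lever.

Call:
{"api": "move_arm", "payload": {
  "series": [
    [[0,0.1,0],[0.06,0,0]],
    [[0,0.2,0.02],[0.12,0,0]],
    [[0,0.32,0.03],[0.18,0,0]],
    [[0,0.43,0.041],[0.24,0,0]],
    [[0,0.531,0.041],[0.3,0,0]],
    [[0,0.531,0.041],[0.366,0,0]],
    [[0.02,0.531,0.041],[0.366,0,0]],
    [[0.1,0.531,0.041],[0.366,0,0]],
    [[0.1,0.531,0.041],[0.366,0,0]],
    [[0.1,0.531,0.041],[0.366,0,0]]
  ]
}}

```text
time_s: 14.88
tcp_pos: [0.4549, -0.0628, 0.1056]
tool_rot: [0.692, 0.138, 0.695, -0.138]
ft_force: [0.2, -0.9, -0.1]
grip_width: 0.006
```

```bash
python3 -c "
from h import *
rows([lev(.145,.035,.08,-.4),lev(.145,.035,.046,-.4)])
snap('side','pics/side10.png')
cv2.imwrite('pics/side10c.png',cv2.resize(cv2.imread('pics/side10.png')[150:330,230:410],(600,600),interpolation=cv2.INTER_CUBIC))"
```

```text
psi -0.3931649280820783 pos [ 0.4549 -0.0628  0.1056] t 14.8833 F [ 0.2 -0.9 -0.1] j [-0.38  0.51  1.95 -0.    0.69 -1.56]
[[0.085,-0.007,0.007],[0.003,-0.001,0.0]],[[0.199,-0.007,0.007],[0.003,-0.001,0.0]],
```

View pics/side10c.png

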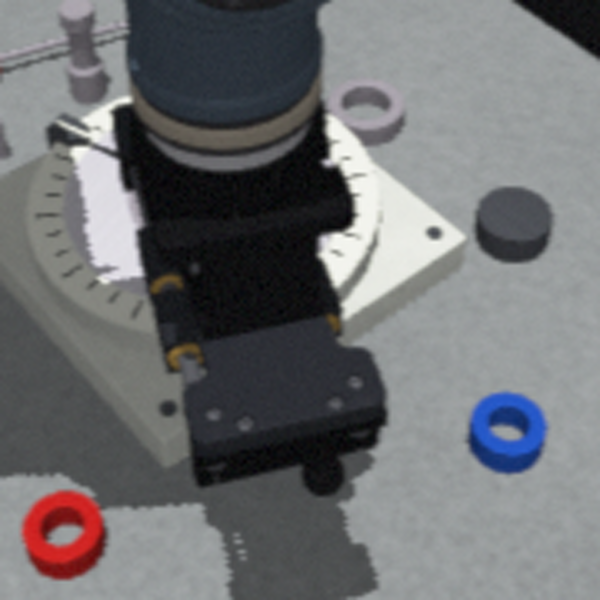

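The ball is visible at (322,475), and the gripper is above and behind the bar on the robot side. Nothing is touched. I lower and push.

Call:
{"api": "move_arm", "payload": {
  "series": [
    [[0.06,0,0],[0,0,0]],
    [[0.12,0,0],[0,0,0]],
    [[0.17,0,0],[0,0,0]],
    [[0.199,0,0],[0,0,0]],
    [[0.199,0,0],[0,0,0]],
    [[0.199,0,0],[0,0,0]],
    [[0.199,0,0],[0,0,0]]
  ]
}}

```text
time_s: 15.52
tcp_pos: [0.4563, -0.0638, 0.0475]
tool_rot: [0.694, 0.139, 0.693, -0.139]
ft_force: [-0.2, -0.4, 0.4]
grip_width: 0.004
```

```bash
python3 -c "
from h import *
rows([lev(.145,g,.046,-.4) for g in (.028,.022,.018)]+[lev(.145+.08*i,.017,.046,-.4+.06*i) for i in range(0,8)])"
```

```text
psi -0.3956641318057752 pos [ 0.4563 -0.0638  0.0475] t 15.5167 F [-0.2 -0.4  0.4] j [-0.38  0.63  1.98 -0.    0.53 -1.56]
[[0.005,-0.009,0.024],[0.002,0.001,-0.0]],[[0.005,-0.011,0.044],[0.002,0.001,-0.0]],[[0.005,-0.013,0.057],[0.002,0.001,-0.0]],[[0.005,-0.013,0.06],[0.002,0.001,-0.0]],[[0.005,-0.019,0.076],[-0.028,0.001,0.0]],[[0.005,-0.024,0.093],[-0.058,0.001,0.0]],[[0.005,-0.027,0.11],[-0.088,0.001,0.0]],[[0.005,-0.029,0.127],[-0.118,0.001,0.0]],[[0.005,-0.029,0.144],[-0.148,0.001,0.0]],[[0.005,-0.029,0.161],[-0.178,0.001,0.0]],[[0.005,-0.026,0.178],[-0.208,0.001,0.0]],
```

Call:
{"api": "move_arm", "payload": {
  "series": [
    [[0.003,-0.007,0.02],[0,0,0]],
    [[0.003,-0.01,0.038],[0,0,0]],
    [[0.003,-0.013,0.05],[0,0,0]],
    [[0.003,-0.013,0.06],[0,0,0]],
    [[0.003,-0.019,0.076],[-0.028,0,0]],
    [[0.003,-0.024,0.093],[-0.058,0,0]],
    [[0.003,-0.027,0.11],[-0.088,0,0]],
    [[0.003,-0.029,0.127],[-0.118,0,0]],
    [[0.003,-0.029,0.144],[-0.148,0,0]],
    [[0.003,-0.029,0.161],[-0.178,0,0]],
    [[0.003,-0.026,0.178],[-0.208,0,0]],
    [[0.003,-0.026,0.178],[-0.208,0,0]]
  ]
}}

```text
time_s: 16.52
tcp_pos: [0.5024, -0.0911, 0.0458]
tool_rot: [0.707, -0.007, 0.707, 0.008]
ft_force: [-0.5, 1.4, -1.2]
grip_width: 0.002
```

```bash
python3 -c "
from h import *
rows([lev(.705+.06*i,.017,.046,.02+.045*i) for i in range(1,11)])"
```

```text
psi 0.02107856015220182 pos [ 0.5024 -0.0911  0.0458] t 16.5167 F [-0.5  1.4 -1.2] j [-0.4   0.67  1.85  0.    0.62 -1.99]
[[-0.001,-0.005,0.013],[-0.022,-0.0,-0.0]],[[-0.001,-0.007,0.026],[-0.044,-0.0,-0.0]],[[-0.001,-0.008,0.039],[-0.067,-0.0,-0.0]],[[-0.001,-0.008,0.051],[-0.089,-0.0,-0.0]],[[-0.001,-0.008,0.064],[-0.112,-0.0,-0.0]],[[-0.001,-0.007,0.077],[-0.134,-0.0,-0.0]],[[-0.001,-0.005,0.09],[-0.157,-0.0,-0.0]],[[-0.001,-0.003,0.102],[-0.179,-0.0,-0.0]],[[-0.001,0.001,0.115],[-0.202,-0.0,-0.0]],[[-0.001,0.005,0.127],[-0.224,-0.0,-0.0]],
```

Call:
{"api": "move_arm", "payload": {
  "series": [
    [[0,-0.005,0.013],[-0.022,0,0]],
    [[0,-0.007,0.026],[-0.044,0,0]],
    [[0,-0.008,0.039],[-0.067,0,0]],
    [[0,-0.008,0.051],[-0.089,0,0]],
    [[0,-0.008,0.064],[-0.112,0,0]],
    [[0,-0.007,0.077],[-0.134,0,0]],
    [[0,-0.005,0.09],[-0.157,0,0]],
    [[0,-0.003,0.1],[-0.179,0,0]],
    [[0,-0.001,0.108],[-0.195,0,0]],
    [[0,0.001,0.113],[-0.2,0,0]],
    [[0,0.001,0.113],[-0.2,0,0]],
    [[0,0.001,0.113],[-0.2,0,0]]
  ]
}}

```text
time_s: 17.52
tcp_pos: [0.5353, -0.09, 0.0457]
tool_rot: [0.691, -0.147, 0.692, 0.147]
ft_force: [-1.6, 0.6, -0.4]
grip_width: 0.004
```

```bash
python3 -c "
from h import *
rows([lev(j,g,.046,.45) for j,g in ((1.27,.017),(1.3,.017),(1.3,.016),(1.3,.015),(1.3,.014),(1.3,.013))])"
```

```text
psi 0.4190865547066887 pos [ 0.5353 -0.09    0.0457] t 17.5167 F [-1.6  0.6 -0.4] j [-0.37  0.69  1.77 -0.    0.68 -2.36]
[[-0.001,-0.003,0.01],[-0.015,-0.0,-0.0]],[[-0.001,-0.003,0.016],[-0.015,-0.0,-0.0]],[[-0.001,-0.003,0.02],[-0.015,-0.0,-0.0]],[[-0.001,-0.002,0.023],[-0.015,-0.0,-0.0]],[[-0.001,-0.001,0.026],[-0.015,-0.0,-0.0]],[[-0.001,-0.001,0.029],[-0.015,-0.0,-0.0]],
```

Call:
{"api": "move_arm", "payload": {
  "series": [
    [[0,0,0.004],[0,0,0]],
    [[0,0,0.007],[0,0,0]],
    [[0,0,0.01],[0,0,0]],
    [[0,0,0.013],[0,0,0]],
    [[0,0,0.013],[0,0,0]],
    [[0,0,0.013],[0,0,0]]
  ]
}}

```text
time_s: 18.02
tcp_pos: [0.5396, -0.0887, 0.0459]
tool_rot: [0.692, -0.148, 0.691, 0.147]
ft_force: [-1.1, -0.3, 0.6]
grip_width: 0.007
```

```bash
python3 -c "
from h import *
rows([lev(1.3,.015,.046,.45)])
u=here()[1][:2]-PV;print(np.hypot(*u))"
```

```text
psi 0.42012043508146835 pos [ 0.5396 -0.0887  0.0459] t 18.0167 F [-1.1 -0.3  0.6] j [-0.37  0.69  1.76  0.    0.69 -2.36]
[[-0.0,-0.0,0.008],[-0.015,0.0,0.0]],
0.0638226366249085
```

Still only friction, so not yet at the stop. I continue in small steps.

Call:
{"api": "move_arm", "payload": {
  "series": [
    [[0,0,0.003],[0,0,0]],
    [[0,0,0.006],[0,0,0]],
    [[0,0,0.009],[0,0,0]],
    [[0,0,0.009],[0,0,0]],
    [[0,0,0.009],[0,0,0]]
  ]
}}

```text
time_s: 18.43
tcp_pos: [0.5401, -0.0882, 0.0458]
tool_rot: [0.69, -0.148, 0.693, 0.148]
ft_force: [-5.7, -4.2, 0.7]
grip_width: 0.005
```

Call:
{"api": "move_arm", "payload": {
  "series": [
    [[0,0,0.003],[0,0,0]],
    [[0,0,0.006],[0,0,0]],
    [[0,0,0.006],[0,0,0]],
    [[0,0,0.006],[0,0,0]]
  ]
}}

```text
time_s: 18.77
tcp_pos: [0.5403, -0.088, 0.0457]
tool_rot: [0.689, -0.148, 0.694, 0.148]
ft_force: [-9.5, -7.4, 2.8]
grip_width: 0.005
```

The force rose to 12 N and the motion stopped, so the lever is at its stop. I back off and move clear.

Call:
{"api": "move_arm", "payload": {
  "series": [
    [[0,0,-0.02],[0,0,0]],
    [[0,0,-0.06],[0,0,0]],
    [[0,0,-0.1],[0,0,0]],
    [[-0.1,0,-0.12],[0,0,0]],
    [[-0.22,0,-0.12],[0,0,0]],
    [[-0.35,-0.05,-0.15],[0,0,0]],
    [[-0.4,-0.15,-0.2],[0,0,0]],
    [[-0.4,-0.27,-0.27],[0,0,0]],
    [[-0.4,-0.4,-0.33],[0,0,0]],
    [[-0.4,-0.52,-0.4],[0,0,0]],
    [[-0.4,-0.65,-0.45],[0,0,0]],
    [[-0.4,-0.65,-0.45],[0,0,0]]
  ]
}}

```text
time_s: 19.77
tcp_pos: [0.5024, -0.3298, 0.1673]
tool_rot: [0.694, -0.15, 0.69, 0.141]
ft_force: [1.2, -0.7, 0.2]
grip_width: 0.004
```

```bash
python3 meas.py 11 2>/dev/null| grep -v prof; python3 -c "
from h import *
s,p,M=here();print(p,s['time_s'],s['ft_force'])
for n in('top','side'):
  for j in(1.1,1.2,1.3,1.35):
    t=-2.235+j;print(n,j,proj(n,[[PV[0]+.08*np.cos(t),PV[1]+.08*np.sin(t),.058]]).round(1))
cv2.imwrite('pics/c11.png',np.hstack([cv2.resize(cv2.imread('pics/top11.png')[160:290,240:420],(400,289),interpolation=cv2.INTER_CUBIC),cv2.resize(cv2.imread('pics/side11.png')[160:290,240:420],(400,289),interpolation=cv2.INTER_CUBIC)]))"
```

```text
top mark 1.9227 140.0 line peaks [(np.float64(1.804), np.float64(233.0)), (np.float64(1.912), np.float64(225.0))]
side mark 1.9121 126.0 line peaks [(np.float64(1.904), np.float64(212.0))]
[ 0.50064598 -0.32257744  0.16620055] 19.8667 [0.26606956 1.16687059 0.43539319]
top 1.1 [[392.7 203.6]]
top 1.2 [[390.5 200.7]]
top 1.3 [[388.1 198. ]]
top 1.35 [[386.8 196.7]]
side 1.1 [[361.8 270. ]]
side 1.2 [[363.4 266.5]]
side 1.3 [[364.5 262.9]]
side 1.35 [[364.9 261.1]]
```

View pics/c11.png

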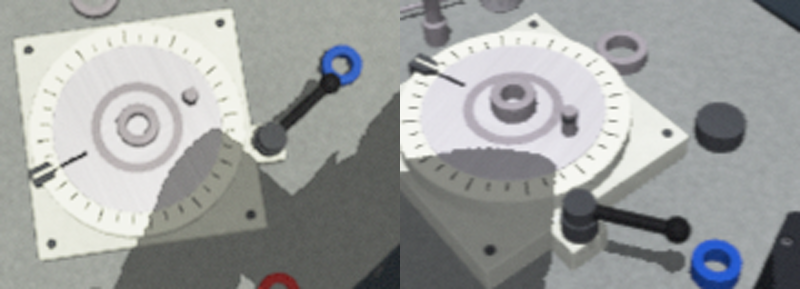

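In both views the ball, at px (389,198) top and (364.7,263) side, matches a lever angle of 1.30. The mark points at the rider line and the ring is centred. I hand in.

```bash
python3 -c "
from h import *
print(arm.sign_off())"
```

```text
the job is handed in; nothing more can be done
None
```

The index mark is lined up with the rider's line and the clamp lever is at its stop. I handed the job in at about 20 s of the 64 s allowed; sign-off reports no verdict.

- **Dial:** I pushed the finger post anticlockwise with the shut fingertips. The first pass stopped about 0.056 rad short, so I made two small corrective pushes. After the lever push, the mark read 1.923 rad against 1.912 for the line in the top view, and 1.912 against 1.904 in the side view. That is under 1 mm off at the rider's point, where 5 mm is allowed.
- **Lever:** I pushed it anticlockwise until the wrist force rose to about 12 N and the tool stopped moving. The ball's position in both pictures matches a lever angle of about 1.30 rad.
- **Everything else:** The last crops show the ring gauge standing in the middle of the dial. The rider line read the same angle before and after. The arm ended clear at about (0.50, -0.32, 0.17). I saw no bystander moved but did not measure them all at the end.

**Checks that failed or disagreed:**
- The top camera's mark readings while the forearm hid the dial were useless, so I ignored them.
- The two cameras differ by 2–4 mm in absolute position, so I compared mark and line within each picture.
- I viewed 12 pictures, two over the budget of 10.

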